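Angle the access panel into the PC case and lock it

ROBOT

A 6-joint arm with a two-finger parallel gripper is mounted at the origin on the work surface. World frame = base frame: x ahead of the robot, y to its left, z up, the work surface at z = 0. Lengths are in mm, angles in rad, forces in N, time in s.
With the tool pointing down it reaches from about 275 to 750 mm from the base axis. Payload 10.2 kg.
Tool frame: the origin (TCP) lies midway between the tips of the shut fingers; the grasp point (between the pads) lies 19 mm behind it; z points along the fingers, y is the line along which they close (so a half turn about z gives the same grasp; the last joint's range is limited). The gripper opens to 85 mm and grips with 20 to 120 N. Pads are 22 mm wide; open, the fingers measure 114 mm over their backs; the gripper's body (76 mm by 85 mm) begins 54 mm behind the grasp point. The pads swing forward as they close: fully open they stand 13 mm farther back than shut.
Start: joints at [-1.488, 0.313, 1.498, -0, 1.331, -0.223], TCP at [158.042, -500.654, 231.294] pointing down, gripper open.
Joint ranges: [-2.94, 2.94], [-0.97, 2.17], [0.19, 2.56], [-1.23, 4.37], [0.02, 3.11], [-2.88, 2.88]. Speed limits (rad/s): [2.39, 2.39, 3.01, 3.14, 3.14, 3.14].

INTERFACE

Orientations are given as a unit quaternion [w, x, y, z].
In Python, from rig import ctrl gives the robot as it stands.
- The arm moves only by the tool send_rows, never from a script. Its argument "targets" is a list of rows, each a list of 7 numbers: the closure, from -1 (fully open) to 1 (shut), so that 0 is half open, then the shift along the tool's x, y, z in m, then the turn, a rotation vector about the tool's x, y, z in rad. In form: [[claw, dx, dy, dz, ax, ay, az], ...]. A call has exactly 10 rows; each row shifts and turns the commanded pose from where the row before left it, along the tool's axes as they then stand; what a row does not reach is not made up. A row lasts 1/8 s, in which the tool goes at most 62.5 mm and 10.7 degrees, less where a joint would pass 70% of its speed; a pose out of reach is approached as far as the arm can. A call with a gripper value outside its range is refused whole. The fingers move at their own pace and stop on an object; "squeeze" is the grip in N (left out, the last holds). Time passes only in rows, so rows that do not move let the fingers close, or fill a call up. It gives the time, the measured TCP pose, the force, the opening and the grip force at its end, in the units of the state.
- ctrl.sense(): the state, without advancing time (a new reading comes with each control period).
- ctrl.capture(name): name is "scene" or "top"; returns a dict with "img" (420x560x3 uint8, red, green, blue), "camera_matrix" (3x3 intrinsics, pixels), "k1" (the pictures are not rectified: a ray, as slopes to the right and down, at radius r is drawn at 1 + k1 r^2 times it, then the intrinsics apply), "R" (3x3) and "t" (3): a world point X has camera coordinates R X + t. Camera axes: x right, y down, z forward; pixel columns grow to the right and rows downward; lengths in mm; the calibration is good to about 2 mm. A picture is of the moment at which its call begins. There is no depth.
- ctrl.finish_job(): hands the job in; it is judged then, once.
Trained networks look in a picture, given as the dict that the camera call returned (one of the last four; its "shot" number tells which), for a name from the list of things; names that differ only in an ending like _2 or _b are one class to them, and where a whole thing is asked for, a point or a joint stands for the part that bears it (a point fixed in the world has none). Each returns a list of dicts, best first, with "score" (0 to 1); they miss things now and then, are a little off and sometimes report something else, mostly with a low value. They report only what shows in the picture. A call takes as long as a camera call. They do not tell look-alikes from the thing itself.
- ctrl.boxes_of(query, picture): "extent" ([left, top, width, height] in pixels, round what is visible of it).
- ctrl.landmark_of(query, picture): "point" ([column, row] in pixels: a listed point, or the origin of a listed thing).
The state is a dict: "time_s": time; "joints": joint angles; "dq": joint speeds; "tau": joint torques, N m; "eef_pos": TCP position; "ee_rot": TCP orientation; "force": force on the tool from outside, world axes, zero at the start; "wrist_torque": the same for the moment, N m; "grip_width": opening from 0.0 (shut) to 1.0 (fully open); "grip_force": force on a finger pad.
Only numpy, scipy, OpenCV 4.12 (cv2) and the standard library are available. Lean on these libraries where they do the work, as an engineer would, in place of code of your own. Each camera call takes 0.05 s, during which the arm holds its last target. There are 200 camera calls.

TASK

Close the small computer: pick up the blue access panel by its black grip ridge, angle its metal tongue under the black lip with the yellow line on the case, then lower the panel flat and press its other edge down until the orange spring latch snaps over it. Work gently by feel, never forcing or striking the case, then let go and leave the other things on the bench where they are.

Things in the scene. Friction and masses are not known exactly. Their poses are not given: they have to be found in the camera images.
- panel: Loose access panel, 0.2 to 0.45 kg, lying flat, ridge up. Origin: centre of the blue plate's underside; x from the tongue to the far edge (which the latch catches), z up. Plate 110 (x -55 to 55) x 120 (y) x 8 thick. Metal tongue on the -x edge: 120 wide, z 0 to 4, out to x = -68. Black grip ridge over the origin: 14 (x) x 70 (y), z 8 to 36. Orange mark at x = 33: press there.
- tongue (a point): Middle of the tongue's tip, at its lower edge: panel (-68, 0, 0). Axes as the panel's.
- far_edge (a point): Middle of the panel's far edge, on top: panel (55, 0, 8). Axes as the panel's.
- case: Small computer case, 170 (x) x 160 (y) x 63 high, fixed, bay open above. Origin: centre of its underside; x from groove side (nearer the robot) to latch side, z up. Bay 125.5 long (x -69 to 56.5) between groove back and far stop, side walls at y = -64 and 64. Seat: nominally z = 55. Closed, the panel's origin is at case (0, 0, seat), same axes, with play 2.5 in x, 4 each way in y.
- groove (a point): Middle of the groove's back at nominal seat height: case (-69, 0, 55); axes as the case's. The groove's floor (level with the seat) runs from the back 29 out along +x; a lip (yellow line on top) overhangs its first 10, 7 above the floor, 4 thick. So 19 of open floor lie before the lip to set the tongue on. The far ledge is level with the floor.
- lip (a point): Nominal middle of the lip's edge, underside: case (-59, 0, 62). Groove, ledge, far stop and latch are one black frame with a height setting: all together stand up to 5 higher or lower than nominal, different each time, and no reading shows it: find the floor by touch. The tongue enters to the back at tilts up to 16 degrees, far edge up; above 11 the far edge clears the latch. It cannot go in flat.
- latch_nose (a point): Nominal tip of the orange latch, where its ramp begins: case (51.5, 0, 66) when shut. Latch 50 wide (y); its flat underside is 9 above the seat and overhangs the far edge by 2.5 to 5. The ramp rises from the nose away from the bay, 5 along x in 11 of height, to 22 above the seat; the far edge pressed down on it pushes the latch back.
- latch (a joint): Travel of the spring latch away from the bay (m): 0 shut, at most 0.007. Spring 2.4 N when shut, 0.3 N more per mm; it takes about 4 to 12 N downward on the panel's far edge to snap it.
- pot: Copper cooling pot (a plain beaker), 60 wide, 85 high, upright; origin under its centre. Leave alone.
- driver: Screwdriver, 140 long, lying; leave alone.
- heatsink: Finned heat sink 70 by 70 by 43; origin under its centre. Leave alone.
- mouse: Black computer mouse 100 by 58 by 33; leave alone.
- meter: Blue multimeter 140 by 75 by 37 lying on its back; leave alone.
- memory: Green memory module 133 by 31 by 6 lying flat; leave alone.
- screwcup: White screw dish, 56 wide, 35 high; origin under its centre. Leave alone.
Mind the look-alikes: they are no part of the job. What is shaped like the panel but pink is not meant.

How it is judged:
By the outcome, as a careful person would: the job done as asked, in the order asked, and still so for the second after the job is handed in, with the robot touching nothing.
It also fails if it takes over 61 s, if anything falls off the work surface, if the arm or the gripper's body presses on something with over 40 N, if the wrist force passes 120 N, or if a joint passes its speed limit or range.

## Working session

There is one attempt and no reset: what is moved stays moved. The work goes in short steps, Python scripts to look and compute and a tool call to move; the robot and the scene stay as the last step left them, time stands still between calls to the robot, and variables do not carry over. Pictures are saved under pics/ and viewed, at most 10 in all, crops included, and the job is handed in when it is done.

Besides the shell and the picture viewer there is one more tool, called after "Call:" in YAML: its name, and indented under it one key for each argument. send_rows: Moves the arm, as the interface text tells. Its arguments: {"type":"object","properties":{"targets":{"type":"array"},"squeeze":{"type":"number"}},"required":["targets"]}

```bash
mkdir -p pics; ls; python3 - <<'E'
from rig import ctrl
import cv2
s=ctrl.sense();print(s)
for n in("scene","top"):
    p=ctrl.capture(n);cv2.imwrite(f"pics/{n}0.png",p["img"][:,:,::-1])
    print(n,p["camera_matrix"],p["k1"],p["R"],p["t"])
    for q in("panel","tongue","far_edge","case","groove","lip","latch_nose"):
        print(q,[(d["score"],d["point"]) for d in ctrl.landmark_of(q,p)][:3])
    for q in("panel","case"):print(q,[(d["score"],d["extent"]) for d in ctrl.boxes_of(q,p)][:3])
E
```

```text
pics
{'time_s': 0.0, 'joints': array([-1.48840694e+00,  3.13450942e-01,  1.49845682e+00,  5.72280496e-06,
        1.33095918e+00, -2.23402395e-01]), 'dq': array([-9.47296269e-04, -8.10023387e-04,  1.34188611e-03,  3.44209690e-05,
        8.96340103e-05,  7.22886475e-04]), 'tau': array([-9.18472360e-04, -4.12266111e+01, -2.59744012e+01, -2.57934053e-04,
        4.08306776e-03, -7.87425506e-06]), 'eef_pos': array([ 158.01752503, -500.38874162,  230.72715465]), 'ee_rot': array([-6.35364072e-04,  9.88334079e-01,  1.52300171e-01,  4.76576667e-05]), 'force': array([0.1405992 , 0.07245246, 0.60222766]), 'wrist_torque': array([ 0.00790589,  0.01624999, -0.00410852]), 'grip_force': 0.0, 'grip_width': 1.0004183793651835}
scene [[468.25121604   0.         284.90324885]
 [  0.         468.25121604 200.56777544]
 [  0.           0.           1.        ]] -0.04473676726427158 [[ 0.81600748  0.57779178 -0.01698361]
 [ 0.40475264 -0.59210947 -0.69683691]
 [-0.41268279  0.56174997 -0.71702851]] [-361.52033742 -125.70838414 1367.1718346 ]
panel [(0.76, [204.3, 248.4]), (0.61, [109.1, 287.5])]
tongue [
[... 680 characters left out ...]
  1.97522823e-03 -6.20005591e-02]
 [ 6.20025701e-02  9.73638543e-04 -9.98075515e-01]] [  10.77385826  458.54144515 1156.90938075]
panel [(0.96, [349.6, 252.7]), (0.81, [359.0, 181.7]), (0.74, [418.7, 286.7])]
tongue [(0.89, [363.8, 202.5]), (0.82, [400.1, 295.9]), (0.68, [369.7, 239.4])]
far_edge [(0.88, [353.5, 157.6]), (0.69, [333.9, 263.2]), (0.67, [437.8, 283.0])]
case [(0.95, [223.2, 198.6]), (0.32, [146.5, 152.1])]
groove [(0.79, [225.7, 220.9])]
lip [(0.66, [281.0, 145.7]), (0.62, [227.6, 223.2])]
latch_nose [(0.8, [216.9, 181.2])]
panel [(0.95, [394.3, 264.5, 53.9, 49.2]), (0.9, [335.5, 157.2, 49.4, 52.2]), (0.64, [323.5, 221.2, 54.4, 61.4])]
case [(0.92, [189.1, 163.0, 68.1, 72.4])]
```

```bash
python3 - <<'E'
import cv2
a=cv2.imread("pics/top0.png");c=a[130:340,170:470];cv2.imwrite("pics/top0c.png",cv2.resize(c,(800,560),interpolation=cv2.INTER_CUBIC))
E
```

```text
(no output)
```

View pics/scene0.png

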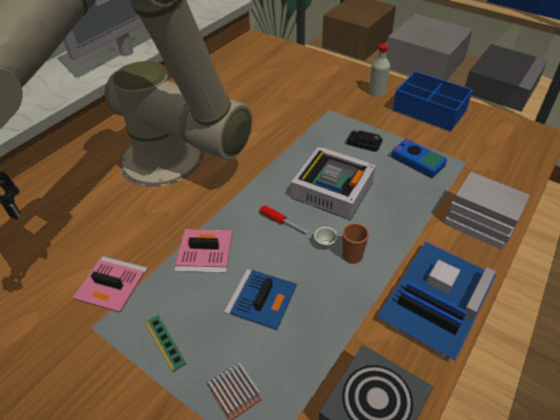

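View pics/top0c.png

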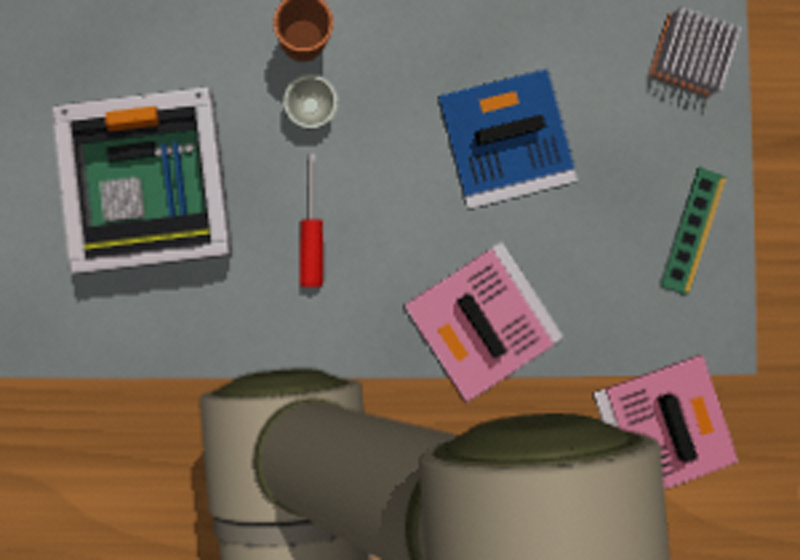

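The blue panel is at about (361,181) in the top picture, with its tongue edge toward the robot. The case is at about (223,198), with the yellow lip nearer the robot and the orange latch on the far side. Both pink look-alikes lie closer to the robot.

```bash
cat > h.py <<'E'
import numpy as np,cv2
from scipy.optimize import least_squares
from scipy.spatial.transform import Rotation as Ro
def proj(p,X):
    c=np.atleast_2d(X)@p["R"].T+p["t"];s=c[:,:2]/c[:,2:]
    s=s*(1+p["k1"]*(s**2).sum(1,keepdims=True));K=p["camera_matrix"]
    return s@K[:2,:2].T+K[:2,2]
def place(pose,P):
    x,y,a=pose;P=np.array(P,float);c,s=np.cos(a),np.sin(a)
    return np.c_[x+c*P[:,0]-s*P[:,1],y+s*P[:,0]+c*P[:,1],P[:,2]]
def hullres(p,pose,P,H):
    q=cv2.convexHull(proj(p,place(pose,P)).astype(np.float32))
    return [cv2.pointPolygonTest(q,(float(a),float(b)),True) for a,b in H]
def dense(h):
    h=h.reshape(-1,2).astype(float);o=[]
    for a,b in zip(h,np.roll(h,-1,0)):
        n=max(1,int(np.hypot(*(b-a))));o+=[a+(b-a)*k/n for k in range(n)]
    return np.array(o)
def box(x0,x1,y0,y1,z0,z1):
    return [(x,y,z) for x in(x0,x1) for y in(y0,y1) for z in(z0,z1)]
def seg(p,f,near):
    hsv=cv2.cvtColor(p["img"],cv2.COLOR_RGB2HSV).astype(int);m=f(hsv).astype(np.uint8)
    l,t,w,h=near;M=np.zeros_like(m);M[t:t+h,l:l+w]=m[t:t+h,l:l+w]
    n,L,S,_=cv2.connectedComponentsWithStats(M);k=1+np.argmax(S[1:,4]);print("area",S[k])
    c,_=cv2.findContours((L==k).astype(np.uint8),cv2.RETR_EXTERNAL,cv2.CHAIN_APPROX_NONE)
    return cv2.convexHull(max(c,key=len)),(L==k)
def fit(items,x0):
    # hull through pixel centres: inset about .5 px
    f=lambda v:np.concatenate([np.array(hullres(p,v*[1,1,.01],P,H))-.5 for p,P,H in items])
    r=least_squares(f,np.array(x0)*[1,1,100],loss="soft_l1",f_scale=.5,diff_step=1e-4)
    print("rms px",[np.sqrt(np.mean((np.array(hullres(p,r.x*[1,1,.01],P,H))-.5)**2)) for p,P,H in items])
    return r.x*[1,1,.01]
E
cat > m.py <<'E'
from h import *
from rig import ctrl
S=ctrl.capture("scene");T=ctrl.capture("top")
blue=lambda h:(h[...,0]>95)&(h[...,0]<125)&(h[...,1]>140)&(h[...,2]>50)
white=lambda h:(h[...,1]<40)&(h[...,2]>125)
print("panel");hs=dense(seg(S,blue,(215,260,95,80))[0]);ht=dense(seg(T,blue,(325,145,70,70))[0])
P=box(-55,55,-60,60,0,8)
for it in([(S,P,hs)],[(T,P,ht)],[(S,P,hs),(T,P,ht)]):print(fit(it,(480,-200,.1)))
print("case");hs=dense(seg(S,white,(280,140,105,90))[0]);ht=dense(seg(T,white,(180,155,85,85))[0])
for name,P in(("rim",box(-85,85,-80,80,63,63)),("box",box(-85,85,-80,80,0,63))):
    for it in([(S,P,hs)],[(T,P,ht)],[(S,P,hs),(T,P,ht)]):print(name,fit(it,(450,120,.1)))
E
python3 m.py
```

```text
panel
area [ 231  271   65   58 1751]
area [ 335  157   50   46 1291]
rms px [np.float64(0.698499139237252)]
[ 5.35743926e+02 -2.10878661e+02  2.52453372e-01]
rms px [np.float64(0.2090413393687117)]
[ 5.38153816e+02 -2.11077644e+02  2.47464061e-01]
rms px [np.float64(0.7984943340534637), np.float64(0.31871162797665337)]
[ 5.37170668e+02 -2.11078966e+02  2.48527971e-01]
case
area [291 147  85  57 952]
area [ 182  155   83   77 1914]
rms px [np.float64(0.7844160803633963)]
rim [4.83162560e+02 1.65508228e+02 1.16177799e-01]
rms px [np.float64(7.194562023968722)]
rim [4.8963292e+02 1.5861424e+02 7.7696457e-02]
rms px [np.float64(0.8966005097560407), np.float64(7.838655177164972)]
rim [4.84502532e+02 1.64947238e+02 1.14281855e-01]
rms px [np.float64(5.967195060007274)]
box [4.60479507e+02 2.18143285e+02 1.34709638e-01]
rms px [np.float64(6.856345809607029)]
box [4.90678578e+02 1.62010837e+02 8.79697621e-02]
rms px [np.float64(7.627071383508299), np.float64(7.984202938851342)]
box [4.84245193e+02 1.70751369e+02 1.30940432e-01]
```

```bash
cat > m2.py <<'E'
from h import *
from rig import ctrl
S=ctrl.capture("scene");T=ctrl.capture("top")
w1=lambda h:(h[...,1]<40)&(h[...,2]>125)
hs=dense(seg(S,w1,(280,140,105,90))[0])
for v in(150,165,180):
    ht=dense(seg(T,lambda h:(h[...,1]<40)&(h[...,2]>v),(184,158,78,75))[0])
    P=box(-85,85,-80,80,63,63)
    for it in([(T,P,ht)],[(S,P,hs),(T,P,ht)]):print(v,fit(it,(484,164,.115)))
E
python3 m2.py
```

```text
area [291 147  85  57 953]
area [ 190  163   65   69 1107]
rms px [np.float64(0.22560349614928815)]
150 [4.83695855e+02 1.66749720e+02 1.20387881e-01]
rms px [np.float64(0.8091953623655098), np.float64(0.23659113869339504)]
150 [4.83553999e+02 1.66525473e+02 1.18987230e-01]
area [190 163  65  69 959]
rms px [np.float64(0.2571700353650366)]
165 [4.84450044e+02 1.66269712e+02 1.21992891e-01]
rms px [np.float64(0.8391007591346598), np.float64(0.28143299664431093)]
165 [4.84034373e+02 1.66103091e+02 1.19686701e-01]
area [191 175  10  52 219]
rms px [np.float64(2.2156583944516686)]
180 [4.99380428e+02 1.63818830e+02 9.26683151e-02]
rms px [np.float64(0.8865236719838323), np.float64(2.6604230366859354)]
180 [4.83159104e+02 1.64243326e+02 1.19457941e-01]
```

```bash
cat > plan.py <<'E'
from h import *
from rig import ctrl
PANEL=(537.8,-211.0,.2475);CASE=(484.,166.4,.120)
def toolR(yaw,tilt=0):   # tool y = panel x (yaw), far edge raised by tilt
    y=np.array([np.cos(yaw),np.sin(yaw),0]);x=np.array([-np.sin(yaw),np.cos(yaw),0]);
    return Ro.from_matrix(np.c_[x,y,[0,0,-1.]])*Ro.from_rotvec([-tilt,0,0])
def now():
    s=ctrl.sense();w,x,y,z=s["ee_rot"];return np.array(s["eef_pos"]),Ro.from_quat([x,y,z,w])
def rows(p1,R1,n,p0=None,R0=None):
    if p0 is None:p0,R0=now()
    rv=(R0.inv()*R1).as_rotvec();d=(np.array(p1)-p0)/n
    for k in range(n):
        R=R0*Ro.from_rotvec(rv*k/n);print(np.round(np.r_[R.inv().apply(d)/1000,rv/n],4).tolist())
E
python3 - <<'E'
from plan import *
rows([537.8,-211,110],toolR(.2475),10,np.array([158.042,-500.654,231.294]),now()[1])
E
```

```text
[0.0449, -0.0162, 0.0121, -0.0, -0.0, -0.1513]
[0.0469, -0.0092, 0.0121, -0.0, -0.0, -0.1513]
[0.0477, -0.0021, 0.0121, -0.0, -0.0, -0.1513]
[0.0475, 0.0051, 0.0121, -0.0, -0.0, -0.1513]
[0.0462, 0.0122, 0.0121, -0.0, -0.0, -0.1513]
[0.0438, 0.0191, 0.0121, -0.0, -0.0, -0.1513]
[0.0404, 0.0254, 0.0121, -0.0, -0.0, -0.1513]
[0.0361, 0.0312, 0.0121, -0.0, -0.0, -0.1513]
[0.031, 0.0363, 0.0121, -0.0, -0.0, -0.1513]
[0.0252, 0.0406, 0.0121, -0.0, -0.0, -0.1513]
```

Call:
send_rows:
  targets:
    - [-1,0.045,-0.016,0.012,0,0,-0.151]
    - [-1,0.047,-0.009,0.012,0,0,-0.151]
    - [-1,0.048,-0.002,0.012,0,0,-0.151]
    - [-1,0.0475,0.005,0.012,0,0,-0.151]
    - [-1,0.046,0.012,0.012,0,0,-0.151]
    - [-1,0.044,0.019,0.012,0,0,-0.151]
    - [-1,0.0405,0.0255,0.012,0,0,-0.151]
    - [-1,0.036,0.031,0.012,0,0,-0.151]
    - [-1,0.031,0.036,0.012,0,0,-0.151]
    - [-1,0.025,0.0405,0.012,0,0,-0.151]
  squeeze: 40

```text
time_s: 2.45
eef_pos: [539.1, -210.4, 111.0]
ee_rot: [0.0, 0.613, 0.79, -0.0]
force: [-0.1, -0.7, 0.2]
grip_width: 1.0
grip_force: 0.0
```

```bash
python3 - <<'E'
from plan import *
s=ctrl.sense();print(s["time_s"],s["eef_pos"],s["force"],s["dq"])
rows([537.8,-211,60],toolR(.2475),1)
p=ctrl.capture("top");cv2.imwrite("pics/t1.png",cv2.resize(p["img"][110:250,270:450,::-1],(720,560),interpolation=cv2.INTER_CUBIC))
E
```

```text
2.45 [ 539.08804576 -210.41267877  110.97565169] [-0.12745878 -0.65969642  0.20564635] [ 0.6489514   0.48883569 -0.52028613  0.00072862  0.0258147  -0.55083495]
[-0.0002, -0.0014, 0.051, 0.0002, 0.0002, 0.0026]
```

View pics/t1.png

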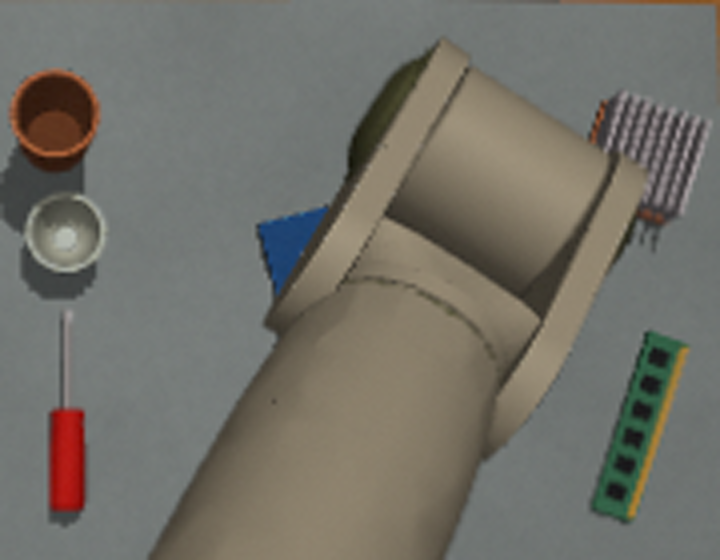

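The arm is over the panel and hides it; the things nearby are clear. I'll descend and grip.

Call:
send_rows:
  targets:
    - [-1,0,0,0,0,0,0]
    - [-1,0,0,0.03,0,0,0]
    - [-1,0,0,0.03,0,0,0]
    - [-1,0,0,0.02,0,0,0]
    - [-1,0,0,0.01,0,0,0]
    - [-1,0,0,0.006,0,0,0]
    - [-1,0,0,0,0,0,0]
    - [-1,0,0,0,0,0,0]
    - [-1,0,0,0,0,0,0]
    - [-1,0,0,0,0,0,0]

```text
time_s: 3.75
eef_pos: [538.0, -211.5, 15.5]
ee_rot: [0.0, 0.615, 0.788, 0.0]
force: [0.2, 0.0, -0.1]
grip_width: 0.997
grip_force: 0.0
```

Call:
send_rows:
  targets:
    - [0,0,0,0.003,0,0,0]
    - [0.4,0,0,0,0,0,0]
    - [0.6,0,0,0,0,0,0]
    - [0.8,0,0,0,0,0,0]
    - [1,0,0,0,0,0,0]
    - [1,0,0,0,0,0,0]
    - [1,0,0,0,0,0,0]
    - [1,0,0,0,0,0,0]
    - [1,0,0,0,0,0,0]
    - [1,0,0,0,0,0,0]
  squeeze: 40

```text
time_s: 5.0
eef_pos: [537.9, -211.5, 12.4]
ee_rot: [0.0, 0.615, 0.788, 0.0]
force: [0.4, -0.0, 4.2]
grip_width: 0.149
grip_force: 39.8
```

Call:
send_rows:
  targets:
    - [1,0,0,-0.002,0,0,0]
    - [1,0,0,-0.008,0,0,0]
    - [1,0,0,-0.015,0,0,0]
    - [1,0,0,-0.02,0,0,0]
    - [1,0,0,-0.025,0,0,0]
    - [1,0,0,-0.025,0,0,0]
    - [1,0,0,-0.025,0,0,0]
    - [1,0,0,-0.02,0,0,0]
    - [1,0,0,-0.01,0,0,0]
    - [1,0,0,0,0,0,0]

```text
time_s: 6.25
eef_pos: [537.9, -211.6, 162.9]
ee_rot: [0.001, 0.615, 0.788, 0.0]
force: [-0.4, -0.1, -2.7]
grip_width: 0.158
grip_force: 39.1
```

```bash
python3 - <<'E'
from plan import *
s=ctrl.sense();print(s["time_s"],s["eef_pos"],s["force"],s["wrist_torque"],s["grip_width"],s["grip_force"])
p,R=now();y=R.apply([0,1,0]);print("yaw",np.arctan2(y[1],y[0]),y)
S=ctrl.capture("scene");cv2.imwrite("pics/s2.png",S["img"][:,:,::-1])
for n,q in(("tongue",(-68,0,0)),("far_edge",(55,0,8)),("panel",(0,0,0))):
    X=place((537.8,-211,.2475),[q]);X[:,2]+=p[2]-12.4
    print(n,proj(S,X),[(d["score"],d["point"]) for d in ctrl.landmark_of(n,S)])
E
```

```text
6.25 [ 537.92706438 -211.55497779  162.88365946] [-0.35734224 -0.0900656  -2.74497857] [-0.02041157 -0.01254835  0.00674289] 0.15789926475718524 39.10961866378784
yaw 0.24495858623098132 [9.70147122e-01 2.42516086e-01 7.14390199e-04]
tongue [[229.68984204 248.11829381]] [(0.84, [199.0, 276.2]), (0.77, [122.7, 264.9]), (0.61, [230.9, 247.2])]
far_edge [[286.99667861 263.08328654]] [(0.78, [92.2, 302.7]), (0.69, [288.2, 261.8]), (0.66, [205.5, 228.8])]
panel [[260.89727773 257.62241437]] [(0.73, [204.5, 249.3]), (0.7, [108.4, 286.5]), (0.58, [263.0, 257.3])]
```

View pics/s2.png

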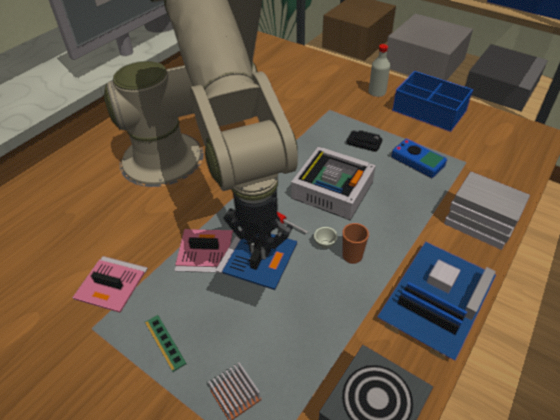

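The panel is held, with tongue and far edge within 2 px of where the grasp model predicts and about 2.7 N of weight. Next I'll move it above the case, tilted.

```bash
cat >> plan.py <<'E'
TIP=np.array([.5,-68,12.4])
def for_tip(xyz,tilt,case=CASE):   # tip in case coords
    R=toolR(case[2],tilt);t=place(case,[xyz])[0];return t-R.apply(TIP),R
def tip_now(case=CASE):
    p,R=now();t=p+R.apply(TIP);c,s=np.cos(case[2]),np.sin(case[2]);d=t[:2]-case[:2]
    y=R.apply([0,1,0]);return np.round([c*d[0]+s*d[1],-s*d[0]+c*d[1],t[2],np.degrees(np.arcsin(y[2])),np.degrees(np.arctan2(y[1],y[0])-case[2])],2)
E
python3 - <<'E'
from plan import *
p,R=for_tip((-51,0,110),.23);print(p);rows(p,R,10)
E
```

```text
[496.35320337 167.38591935 137.5759349 ]
[0.0377, 0.0052, 0.0024, -0.0231, -0.0015, 0.0124]
[0.0378, 0.0047, 0.0025, -0.0231, -0.0015, 0.0124]
[0.0379, 0.0041, 0.0025, -0.0231, -0.0015, 0.0124]
[0.0379, 0.0036, 0.0026, -0.0231, -0.0015, 0.0124]
[0.038, 0.0031, 0.0026, -0.0231, -0.0015, 0.0124]
[0.038, 0.0025, 0.0026, -0.0231, -0.0015, 0.0124]
[0.038, 0.002, 0.0026, -0.0231, -0.0015, 0.0124]
[0.038, 0.0015, 0.0026, -0.0231, -0.0015, 0.0124]
[0.0381, 0.001, 0.0025, -0.0231, -0.0015, 0.0124]
[0.0381, 0.0004, 0.0025, -0.0231, -0.0015, 0.0124]
```

Call:
send_rows:
  targets:
    - [1,0.03,0.005,0.0024,-0.023,-0.0015,0.0124]
    - [1,0.0398,0.0047,0.0025,-0.023,-0.0015,0.0124]
    - [1,0.042,0.0041,0.0025,-0.023,-0.0015,0.0124]
    - [1,0.042,0.0036,0.0026,-0.023,-0.0015,0.0124]
    - [1,0.042,0.003,0.0026,-0.023,-0.0015,0.0124]
    - [1,0.042,0.0025,0.0026,-0.023,-0.0015,0.0124]
    - [1,0.042,0.002,0.0026,-0.023,-0.0015,0.0124]
    - [1,0.038,0.0015,0.0026,-0.023,-0.0015,0.0124]
    - [1,0.034,0.001,0.0025,-0.023,-0.0015,0.0124]
    - [1,0.024,0.0005,0.0025,-0.023,-0.0015,0.0124]
  squeeze: 70

```text
time_s: 7.7
eef_pos: [495.8, 164.8, 137.4]
ee_rot: [0.076, 0.659, 0.744, 0.086]
force: [0.3, 0.4, -2.8]
grip_width: 0.148
grip_force: 72.9
```

Call:
send_rows:
  targets:
    - [1,0,0,0,0,0,0]
    - [1,0,0,0,0,0,0]
    - [1,0,0,0,0,0,0]
    - [1,0,0,0,0,0,0]
    - [1,0,0,0,0,0,0]
    - [1,0,0,0,0,0,0]
    - [1,0,0,0,0,0,0]
    - [1,0,0,0,0,0,0]
    - [1,0,0,0,0,0,0]
    - [1,0,0,0,0,0,0]

```text
time_s: 8.95
eef_pos: [496.4, 163.4, 137.9]
ee_rot: [0.076, 0.659, 0.743, 0.086]
force: [-1.3, 0.2, -2.7]
grip_width: 0.148
grip_force: 72.9
```

```bash
python3 - <<'E'
from plan import *
s=ctrl.sense();print(s["time_s"],s["eef_pos"],s["force"],s["wrist_torque"],s["grip_width"],s["joints"]);print(tip_now())
p,R=for_tip((-51,0,80),.23);rows(p,R,1)
S=ctrl.capture("scene");T=ctrl.capture("top");p,R=now()
for P in(S,T):
  for n,q in(("tongue",(0,-68,0)),("far_edge",(0,55,-8)),("panel",(0,0,0))):
    print(n,proj(P,p+R.apply(np.array(q)+[.5,0,12.4])),[(d["score"],d["point"]) for d in ctrl.landmark_of(n,P)])
a=S["img"][80:260,230:440,::-1];cv2.imwrite("pics/s3.png",cv2.resize(a,None,fx=3.2,fy=3.2,interpolation=cv2.INTER_CUBIC))
E
```

```text
8.95 [496.38387119 163.39042099 137.94953681] [-1.33195511  0.1798544  -2.73789884] [-0.07025646  0.2085819  -0.02556303] 0.1483815797254406 [ 0.09046894  0.29518816  1.80594653  0.00852196  0.81024034 -0.03516572]
[-5.1440e+01 -4.0100e+00  1.1035e+02  1.3200e+01  3.0000e-02]
[0.004, -0.0065, 0.0297, 0.0003, 0.0006, 0.0005]
tongue [[316.39633907 153.77050224]] [(0.85, [121.1, 265.2]), (0.66, [197.2, 271.8]), (0.61, [317.6, 155.5])]
far_edge [[360.83312092 156.86690016]] [(0.79, [97.9, 302.5]), (0.77, [204.4, 229.7]), (0.23, [327.4, 188.6])]
panel [[340.60992456 156.88193418]] [(0.71, [107.2, 284.4]), (0.65, [343.0, 161.6]), (0.57, [202.3, 247.2])]
tongue [[223.12455475 214.9289805 ]] [(0.98, [368.1, 238.4]), (0.76, [400.9, 296.2]), (0.24, [285.3, 211.0])]
far_edge [[215.81826557 167.0915701 ]] [(0.92, [217.5, 166.8]), (0.61, [333.4, 264.3]), (0.59, [439.1, 283.0]), (0.34, [284.3, 168.1])]
panel [[219.31393857 188.55925382]] [(0.98, [351.8, 251.0]), (0.92, [421.6, 288.2]), (0.66, [217.6, 192.7])]
```

View pics/s3.png

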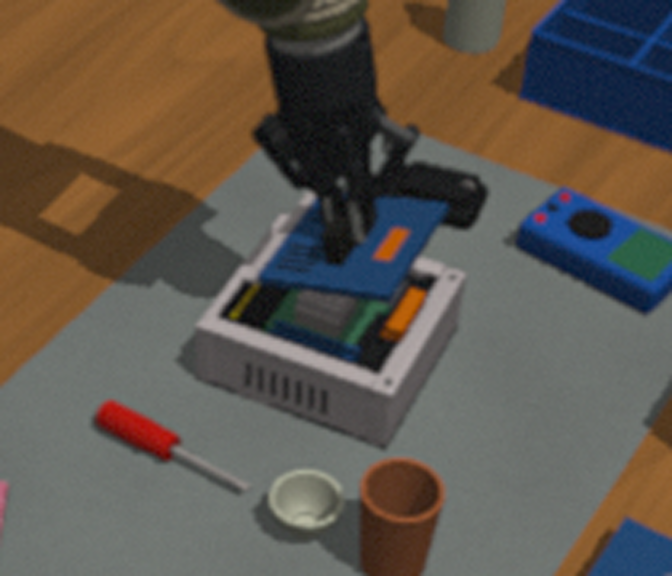

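The panel is held tilted over the bay, tongue towards the yellow line and far edge over the latch; it is clear of the case. I'll correct y by 4 mm and descend.

Call:
send_rows:
  targets:
    - [1,0.002,-0.0016,0.0078,0,0,0]
    - [1,0.002,-0.0018,0.0078,0,0,0]
    - [1,0,-0.0018,0.0078,0,0,0]
    - [1,0,-0.0018,0.0078,0,0,0]
    - [1,0,-0.0016,0.0068,0,0,0]
    - [1,0,-0.0007,0.003,0,0,0]
    - [1,0,-0.0005,0.002,0,0,0]
    - [1,0,-0.0005,0.002,0,0,0]
    - [1,0,0,0,0,0,0]
    - [1,0,0,0,0,0,0]

```text
time_s: 10.6
eef_pos: [496.2, 167.4, 91.9]
ee_rot: [0.077, 0.659, 0.743, 0.086]
force: [0.2, -0.7, -2.5]
grip_width: 0.149
grip_force: 73.0
```

```bash
cat > st.py <<'E'
from plan import *
s=ctrl.sense();print(s["time_s"],"F",s["force"].round(2),"M",s["wrist_torque"].round(3),"gw",round(s["grip_width"],3),round(s["grip_force"],1));print("tip x y z tilt yaw",tip_now())
E
python3 st.py
```

```text
10.6 F [ 0.2  -0.72 -2.47] M [-0.084  0.217  0.009] gw 0.149 73.0
tip x y z tilt yaw [-5.109e+01 -4.000e-02  6.432e+01  1.321e+01  3.000e-02]
```

Call:
send_rows:
  targets:
    - [1,0,-0.0002,0.001,0,0,0]
    - [1,0,-0.0002,0.001,0,0,0]
    - [1,0,-0.0002,0.0008,0,0,0]
    - [1,0,-0.0002,0.0006,0,0,0]
    - [1,0,-0.0001,0.0004,0,0,0]
    - [1,0,-0.0001,0.0003,0,0,0]
    - [1,0,0,0,0,0,0]
    - [1,0,0,0,0,0,0]
    - [1,0,0,0,0,0,0]
    - [1,0,0,0,0,0,0]

```text
time_s: 11.85
eef_pos: [496.1, 167.3, 87.6]
ee_rot: [0.076, 0.659, 0.743, 0.086]
force: [-0.4, -0.7, -1.7]
grip_width: 0.148
grip_force: 73.0
```

Call:
send_rows:
  targets:
    - [1,0,-0.0001,0.0004,0,0,0]
    - [1,0,-0.0001,0.0004,0,0,0]
    - [1,0,-0.0001,0.0004,0,0,0]
    - [1,0,-0.0001,0.0004,0,0,0]
    - [1,0,-0.0001,0.0004,0,0,0]
    - [1,0,0,0,0,0,0]
    - [1,0,0,0,0,0,0]
    - [1,0,0,0,0,0,0]
    - [1,0,0,0,0,0,0]
    - [1,0,0,0,0,0,0]

```text
time_s: 13.1
eef_pos: [496.1, 167.4, 85.5]
ee_rot: [0.076, 0.659, 0.743, 0.086]
force: [0.9, 0.2, -2.5]
grip_width: 0.147
grip_force: 73.0
```

```bash
python3 st.py
```

```text
13.1 F [ 0.89  0.21 -2.51] M [-0.024  0.203 -0.013] gw 0.147 73.0
tip x y z tilt yaw [-5.127e+01 -4.000e-02  5.790e+01  1.319e+01  3.000e-02]
```

Call:
send_rows:
  targets:
    - [1,0,-0.0001,0.0004,0,0,0]
    - [1,0,-0.0001,0.0004,0,0,0]
    - [1,0,-0.0001,0.0004,0,0,0]
    - [1,0,-0.0001,0.0004,0,0,0]
    - [1,0,0,0.0004,0,0,0]
    - [1,0,0,0,0,0,0]
    - [1,0,0,0,0,0,0]
    - [1,0,0,0,0,0,0]
    - [1,0,0,0,0,0,0]
    - [1,0,0,0,0,0,0]

```text
time_s: 14.35
eef_pos: [496.2, 167.3, 83.5]
ee_rot: [0.076, 0.659, 0.743, 0.086]
force: [0.3, 0.3, -3.5]
grip_width: 0.149
grip_force: 73.0
```

```bash
python3 st.py
```

```text
14.35 F [ 0.25  0.27 -3.46] M [-0.081  0.183 -0.025] gw 0.149 73.0
tip x y z tilt yaw [-5.117e+01 -6.000e-02  5.587e+01  1.320e+01  3.000e-02]
```

Call:
send_rows:
  targets:
    - [1,0,-0.0001,0.0004,0,0,0]
    - [1,0,-0.0001,0.0004,0,0,0]
    - [1,0,-0.0001,0.0004,0,0,0]
    - [1,0,-0.0001,0.0004,0,0,0]
    - [1,0,0,0.0004,0,0,0]
    - [1,0,0,0,0,0,0]
    - [1,0,0,0,0,0,0]
    - [1,0,0,0,0,0,0]
    - [1,0,0,0,0,0,0]
    - [1,0,0,0,0,0,0]

```text
time_s: 15.6
eef_pos: [496.6, 167.4, 82.1]
ee_rot: [0.077, 0.659, 0.743, 0.086]
force: [-1.3, -0.1, 7.3]
grip_width: 0.15
grip_force: 74.5
```

```bash
python3 st.py
```

```text
15.6 F [-1.33 -0.09  7.27] M [-0.076  0.77  -0.052] gw 0.15 74.5
tip x y z tilt yaw [-5.076e+01 -7.000e-02  5.443e+01  1.325e+01  3.000e-02]
```

```bash
python3 - <<'E'
from plan import *
A=for_tip((-51.1,-.05,53.85),.2305);B=for_tip((-51.1,0,54.7),.212);C=for_tip((-61,0,54.7),.212);D=for_tip((-66,0,54.6),.212)
rows(*B,2,*A);rows(*C,6,*B);rows(*D,1,*C)
E
```

```text
[0.0, 0.0002, 0.0002, 0.0092, 0.0, -0.0]
[0.0, 0.0002, 0.0002, 0.0092, 0.0, -0.0]
[0.0, -0.0016, -0.0003, 0.0, 0.0, 0.0]
[0.0, -0.0016, -0.0003, 0.0, 0.0, 0.0]
[0.0, -0.0016, -0.0003, 0.0, 0.0, 0.0]
[0.0, -0.0016, -0.0003, 0.0, 0.0, 0.0]
[0.0, -0.0016, -0.0003, 0.0, 0.0, 0.0]
[0.0, -0.0016, -0.0003, 0.0, 0.0, 0.0]
[-0.0, -0.0049, -0.001, 0.0, 0.0, 0.0]
```

Call:
send_rows:
  targets:
    - [1,0,0.0002,0.0002,0.0092,0,0]
    - [1,0,0.0002,0.0002,0.0092,0,0]
    - [1,0,-0.0016,-0.00035,0,0,0]
    - [1,0,-0.0016,-0.00035,0,0,0]
    - [1,0,-0.0016,-0.00035,0,0,0]
    - [1,0,-0.0016,-0.00035,0,0,0]
    - [1,0,-0.0016,-0.00035,0,0,0]
    - [1,0,-0.0016,-0.00035,0,0,0]
    - [1,0,0,0,0,0,0]
    - [1,0,0,0,0,0,0]

```text
time_s: 16.85
eef_pos: [487.0, 166.2, 81.3]
ee_rot: [0.07, 0.66, 0.744, 0.079]
force: [3.6, -0.5, 5.3]
grip_width: 0.143
grip_force: 73.9
```

```bash
python3 st.py
```

```text
16.85 F [ 3.59 -0.48  5.32] M [ 0.02  -0.317  0.036] gw 0.143 73.9
tip x y z tilt yaw [-6.090e+01 -6.000e-02  5.483e+01  1.215e+01  3.000e-02]
```

```bash
python3 - <<'E'
from plan import *
A=for_tip((-61,0,54.7),.212);B=for_tip((-61,0,54.7),.237)
rows(*B,3,*A)
S=ctrl.capture("scene");a=S["img"][90:250,270:410,::-1];cv2.imwrite("pics/s4.png",cv2.resize(a,None,fx=3.75,fy=3.75,interpolation=cv2.INTER_CUBIC))
E
```

```text
[-0.0, -0.0001, -0.0006, -0.0083, -0.0, 0.0]
[-0.0, -0.0001, -0.0006, -0.0083, -0.0, 0.0]
[-0.0, -0.0001, -0.0006, -0.0083, -0.0, 0.0]
```

View pics/s4.png

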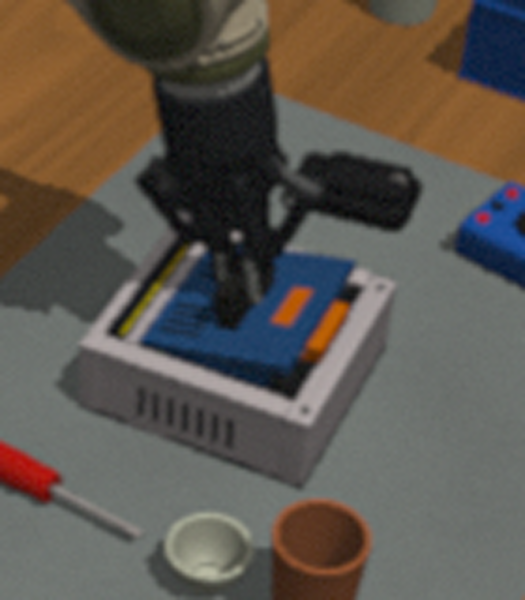

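The tongue (grey strip) lies just at the yellow lip, and the far edge seems low, near the orange latch. I'll raise the tilt by 1.4° about the tongue tip and feel again.

Call:
send_rows:
  targets:
    - [1,0,-0.0001,-0.0006,-0.0083,0,0]
    - [1,0,-0.0001,-0.0006,-0.0083,0,0]
    - [1,0,-0.0001,-0.0006,-0.0083,0,0]
    - [1,0,0,0,0,0,0]
    - [1,0,0,0,0,0,0]
    - [1,0,0,0,0,0,0]
    - [1,0,0,0,0,0,0]
    - [1,0,0,0,0,0,0]
    - [1,0,0,0,0,0,0]
    - [1,0,0,0,0,0,0]

```text
time_s: 18.15
eef_pos: [486.3, 166.2, 82.9]
ee_rot: [0.079, 0.659, 0.743, 0.088]
force: [3.1, 0.6, 4.8]
grip_width: 0.145
grip_force: 73.8
```

```bash
python3 st.py
```

```text
18.15 F [3.14 0.63 4.84] M [ 0.026 -0.348  0.026] gw 0.145 73.8
tip x y z tilt yaw [-6.096e+01 -6.000e-02  5.486e+01  1.357e+01  3.000e-02]
```

```bash
python3 - <<'E'
from plan import *
A=for_tip((-61,0,54.7),.237);B=for_tip((-61,0,55.05),.222);C=for_tip((-66,0,55.05),.222)
rows(*B,2,*A);rows(*C,5,*B)
E
```

```text
[0.0, 0.0001, 0.0003, 0.0075, 0.0, -0.0]
[0.0, 0.0001, 0.0003, 0.0075, 0.0, -0.0]
[-0.0, -0.001, -0.0002, 0.0, 0.0, 0.0]
[-0.0, -0.001, -0.0002, 0.0, 0.0, 0.0]
[-0.0, -0.001, -0.0002, 0.0, 0.0, 0.0]
[-0.0, -0.001, -0.0002, 0.0, 0.0, 0.0]
[-0.0, -0.001, -0.0002, 0.0, 0.0, 0.0]
```

Call:
send_rows:
  targets:
    - [1,0,0.0001,0.0003,0.0075,0,0]
    - [1,0,0.0001,0.0003,0.0075,0,0]
    - [1,0,-0.001,-0.0002,0,0,0]
    - [1,0,-0.001,-0.0002,0,0,0]
    - [1,0,-0.001,-0.0002,0,0,0]
    - [1,0,-0.001,-0.0002,0,0,0]
    - [1,0,-0.001,-0.0002,0,0,0]
    - [1,0,0,0,0,0,0]
    - [1,0,0,0,0,0,0]
    - [1,0,0,0,0,0,0]

```text
time_s: 19.4
eef_pos: [481.3, 165.6, 82.0]
ee_rot: [0.073, 0.659, 0.744, 0.082]
force: [0.5, -0.5, -0.2]
grip_width: 0.146
grip_force: 73.4
```

```bash
python3 st.py
```

```text
19.4 F [ 0.54 -0.51 -0.19] M [-0.005  0.23  -0.015] gw 0.146 73.4
tip x y z tilt yaw [-6.646e+01 -6.000e-02  5.500e+01  1.266e+01  3.000e-02]
```

Call:
send_rows:
  targets:
    - [1,0,-0.0005,-0.0001,0,0,0]
    - [1,0,-0.0005,-0.0001,0,0,0]
    - [1,0,-0.0005,-0.0001,0,0,0]
    - [1,0,-0.0005,-0.0001,0,0,0]
    - [1,0,0,0,0,0,0]
    - [1,0,0,0,0,0,0]
    - [1,0,0,0,0,0,0]
    - [1,0,0,0,0,0,0]
    - [1,0,0,0,0,0,0]
    - [1,0,0,0,0,0,0]

```text
time_s: 20.65
eef_pos: [479.5, 165.3, 82.1]
ee_rot: [0.074, 0.659, 0.744, 0.083]
force: [0.6, 0.3, 0.0]
grip_width: 0.145
grip_force: 73.2
```

```bash
python3 st.py
```

```text
20.65 F [0.63 0.29 0.03] M [-0.055  0.108 -0.038] gw 0.145 73.2
tip x y z tilt yaw [-6.822e+01 -7.000e-02  5.509e+01  1.271e+01  3.000e-02]
```

Call:
send_rows:
  targets:
    - [1,0,-0.0005,-0.0001,0,0,0]
    - [1,0,-0.0005,-0.0001,0,0,0]
    - [1,0,-0.0005,-0.0001,0,0,0]
    - [1,0,0,0,0,0,0]
    - [1,0,0,0,0,0,0]
    - [1,0,0,0,0,0,0]
    - [1,0,0,0,0,0,0]
    - [1,0,0,0,0,0,0]
    - [1,0,0,0,0,0,0]
    - [1,0,0,0,0,0,0]

```text
time_s: 21.9
eef_pos: [478.5, 165.2, 82.4]
ee_rot: [0.074, 0.659, 0.744, 0.083]
force: [4.6, 1.0, -0.9]
grip_width: 0.145
grip_force: 72.9
```

```bash
python3 st.py
```

```text
21.9 F [ 4.64  1.04 -0.9 ] M [ 0.266 -0.741  0.068] gw 0.145 72.9
tip x y z tilt yaw [-6.912e+01 -5.000e-02  5.524e+01  1.280e+01  3.000e-02]
```

```bash
python3 - <<'E'
from plan import *
A=for_tip((-69.5,0,55.05),.222);B=for_tip((-68.5,0,55.1),.222);C=for_tip((-68.5,0,55.1),.135)
rows(*B,1,*A);rows(*C,7,*B)
D=for_tip((-68.5,0,55.1),.1);rows(*D,4,*C)
E
```

```text
[-0.0, 0.001, 0.0002, 0.0, 0.0, 0.0]
[-0.0, 0.0001, 0.0009, 0.0124, 0.0, -0.0]
[-0.0, 0.0001, 0.0008, 0.0124, 0.0, -0.0]
[-0.0, 0.0001, 0.0008, 0.0124, 0.0, -0.0]
[-0.0, 0.0001, 0.0008, 0.0124, 0.0, -0.0]
[-0.0, 0.0002, 0.0008, 0.0124, 0.0, -0.0]
[-0.0, 0.0002, 0.0008, 0.0124, 0.0, -0.0]
[-0.0, 0.0002, 0.0008, 0.0124, 0.0, -0.0]
[0.0, 0.0001, 0.0006, 0.0087, 0.0, 0.0]
[0.0, 0.0001, 0.0006, 0.0087, 0.0, 0.0]
[0.0, 0.0001, 0.0006, 0.0087, 0.0, 0.0]
[0.0, 0.0001, 0.0006, 0.0087, 0.0, 0.0]
```

Call:
send_rows:
  targets:
    - [1,0,0.001,0.0002,0,0,0]
    - [1,0,0.0001,0.0008,0.0124,0,0]
    - [1,0,0.0001,0.0008,0.0124,0,0]
    - [1,0,0.0001,0.0008,0.0124,0,0]
    - [1,0,0.0001,0.0008,0.0124,0,0]
    - [1,0,0.0002,0.0008,0.0124,0,0]
    - [1,0,0.0002,0.0008,0.0124,0,0]
    - [1,0,0.0002,0.0008,0.0124,0,0]
    - [1,0,0,0,0,0,0]
    - [1,0,0,0,0,0,0]

```text
time_s: 23.15
eef_pos: [480.8, 165.5, 76.6]
ee_rot: [0.045, 0.662, 0.747, 0.05]
force: [-0.9, -0.3, -2.7]
grip_width: 0.146
grip_force: 73.0
```

```bash
python3 st.py
```

```text
23.15 F [-0.93 -0.32 -2.75] M [-0.029  0.181 -0.015] gw 0.146 73.0
tip x y z tilt yaw [-6.903e+01 -4.000e-02  5.524e+01  7.710e+00  3.000e-02]
```

Call:
send_rows:
  targets:
    - [1,0,0.0001,0.0006,0.0087,0,0]
    - [1,0,0.0001,0.0006,0.0087,0,0]
    - [1,0,0.0001,0.0006,0.0087,0,0]
    - [1,0,0.0001,0.0006,0.0087,0,0]
    - [1,0,0,0,0,0,0]
    - [1,0,0,0,0,0,0]
    - [1,0,0,0,0,0,0]
    - [1,0,0,0,0,0,0]
    - [1,0,0,0,0,0,0]
    - [1,0,0,0,0,0,0]

```text
time_s: 24.4
eef_pos: [481.8, 165.6, 74.5]
ee_rot: [0.034, 0.662, 0.747, 0.037]
force: [-1.9, 0.1, 3.5]
grip_width: 0.149
grip_force: 73.8
```

```bash
python3 st.py;python3 - <<'E'
from plan import *
C=for_tip((-68.5,0,55.1),.1);D=for_tip((-68.5,0,55.1),.065);rows(*D,4,*C)
E
```

```text
24.4 F [-1.93  0.11  3.54] M [0.087 0.175 0.012] gw 0.149 73.8
tip x y z tilt yaw [-6.873e+01 -5.000e-02  5.538e+01  5.760e+00  2.000e-02]
[-0.0, 0.0001, 0.0006, 0.0087, -0.0, -0.0]
[-0.0, 0.0001, 0.0006, 0.0087, -0.0, -0.0]
[-0.0, 0.0001, 0.0006, 0.0087, -0.0, -0.0]
[-0.0, 0.0001, 0.0006, 0.0087, -0.0, -0.0]
```

The far edge now rests on the latch ramp. I'll release the ridge, back off, and press at the orange mark with shut fingers.

Call:
send_rows:
  targets:
    - [0.6,0,0,-0.0003,0,0,0]
    - [0.3,0,0,0,0,0,0]
    - [0,0,0,0,0,0,0]
    - [0,0,0,0,0,0,0]
    - [0,0,0,-0.005,0,0,0]
    - [0,0,0,-0.015,0,0,0]
    - [0,0,0,-0.02,0,0,0]
    - [0,0,0,-0.01,0,0,0]
    - [1,0,0,0,0,0,0]
    - [1,0,0,0,0,0,0]

```text
time_s: 25.65
eef_pos: [476.4, 165.0, 124.0]
ee_rot: [0.033, 0.662, 0.747, 0.037]
force: [0.4, -0.7, -0.2]
grip_width: 0.081
grip_force: 0.0
```

```bash
python3 st.py; python3 - <<'E'
from plan import *
S=ctrl.capture("scene");a=S["img"][90:250,270:410,::-1];cv2.imwrite("pics/s5.png",cv2.resize(a,None,fx=3.75,fy=3.75,interpolation=cv2.INTER_CUBIC))
p=place(CASE,[(32,0,100)])[0];rows(p,toolR(CASE[2]),4)
E
```

```text
25.65 F [ 0.42 -0.66 -0.23] M [0.035 0.034 0.016] gw 0.081 0.0
tip x y z tilt yaw [-7.4140e+01 -5.0000e-02  1.0496e+02  5.6900e+00  2.0000e-02]
[0.0001, 0.0093, 0.0069, 0.0248, 0.0001, 0.0001]
[0.0001, 0.0095, 0.0067, 0.0248, 0.0001, 0.0001]
[0.0001, 0.0096, 0.0065, 0.0248, 0.0001, 0.0001]
[0.0001, 0.0098, 0.0062, 0.0248, 0.0001, 0.0001]
```

View pics/s5.png

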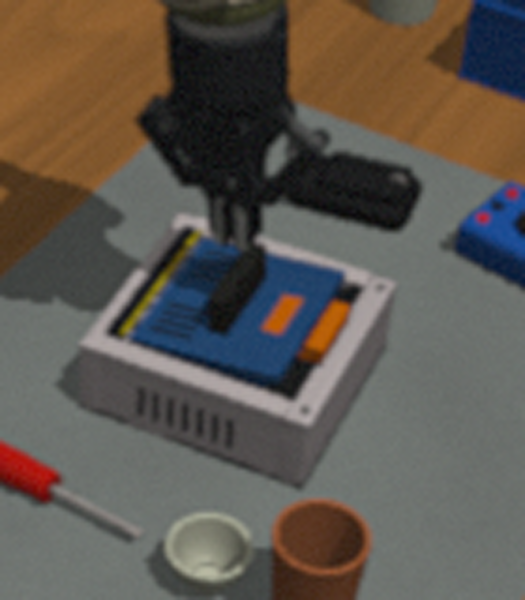

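The tongue is under the yellow lip and the far edge rests on the orange latch. Next I'll press at the orange mark.

Call:
send_rows:
  targets:
    - [1,0,0.0093,0.0069,0.0248,0,0]
    - [1,0,0.0095,0.0067,0.0248,0,0]
    - [1,0,0.0096,0.0065,0.0248,0,0]
    - [1,0,0.0098,0.0062,0.0248,0,0]
    - [1,0,0,0.006,0,0,0]
    - [1,0,0,0.006,0,0,0]
    - [1,0,0,0.006,0,0,0]
    - [1,0,0,0.003,0,0,0]
    - [1,0,0,0,0,0,0]
    - [1,0,0,0,0,0,0]

```text
time_s: 26.95
eef_pos: [516.3, 169.8, 79.9]
ee_rot: [0.001, 0.663, 0.748, 0.0]
force: [0.5, -0.0, 0.7]
grip_width: 0.001
grip_force: 0.0
```

Call:
send_rows:
  targets:
    - [1,0,0,0.001,0,0,0]
    - [1,0,0,0.001,0,0,0]
    - [1,0,0,0.001,0,0,0]
    - [1,0,0,0.001,0,0,0]
    - [1,0,0,0.0005,0,0,0]
    - [1,0,0,0.0005,0,0,0]
    - [1,0,0,0,0,0,0]
    - [1,0,0,0,0,0,0]
    - [1,0,0,0,0,0,0]
    - [1,0,0,0,0,0,0]

```text
time_s: 28.2
eef_pos: [516.3, 169.8, 74.7]
ee_rot: [0.001, 0.663, 0.748, 0.0]
force: [-0.1, -0.9, 2.2]
grip_width: 0.002
grip_force: 1.0
```

```bash
python3 st.py
```

```text
28.2 F [-0.05 -0.86  2.22] M [0.003 0.032 0.01 ] gw 0.002 1.0
tip x y z tilt yaw [-3.554e+01 -4.000e-02  6.226e+01  7.000e-02  2.000e-02]
```

Call:
send_rows:
  targets:
    - [1,0,0,0.0007,0,0,0]
    - [1,0,0,0.0007,0,0,0]
    - [1,0,0,0.0007,0,0,0]
    - [1,0,0,0.0007,0,0,0]
    - [1,0,0,0.0007,0,0,0]
    - [1,0,0,0,0,0,0]
    - [1,0,0,0,0,0,0]
    - [1,0,0,0,0,0,0]
    - [1,0,0,0,0,0,0]
    - [1,0,0,0,0,0,0]

```text
time_s: 29.45
eef_pos: [516.2, 169.8, 71.2]
ee_rot: [0.001, 0.663, 0.748, 0.0]
force: [0.0, 0.9, -0.9]
grip_width: 0.0
grip_force: 0.0
```

Call:
send_rows:
  targets:
    - [1,0,0,0.0007,0,0,0]
    - [1,0,0,0.0007,0,0,0]
    - [1,0,0,0.0007,0,0,0]
    - [1,0,0,0.0007,0,0,0]
    - [1,0,0,0,0,0,0]
    - [1,0,0,0,0,0,0]
    - [1,0,0,0,0,0,0]
    - [1,0,0,0,0,0,0]
    - [1,0,0,0,0,0,0]
    - [1,0,0,0,0,0,0]

```text
time_s: 30.7
eef_pos: [516.2, 169.8, 68.4]
ee_rot: [0.001, 0.663, 0.748, 0.0]
force: [1.2, -0.4, 0.5]
grip_width: -0.003
grip_force: 0.3
```

Call:
send_rows:
  targets:
    - [1,0,0,0.0007,0,0,0]
    - [1,0,0,0.0007,0,0,0]
    - [1,0,0,0.0007,0,0,0]
    - [1,0,0,0.0007,0,0,0]
    - [1,0,0,0,0,0,0]
    - [1,0,0,0,0,0,0]
    - [1,0,0,0,0,0,0]
    - [1,0,0,0,0,0,0]
    - [1,0,0,0,0,0,0]
    - [1,0,0,0,0,0,0]

```text
time_s: 31.95
eef_pos: [516.2, 169.8, 65.5]
ee_rot: [0.001, 0.663, 0.748, 0.0]
force: [1.5, -0.1, 0.4]
grip_width: 0.005
grip_force: 0.2
```

Call:
send_rows:
  targets:
    - [1,0,0,0.0005,0,0,0]
    - [1,0,0,0.0005,0,0,0]
    - [1,0,0,0.0005,0,0,0]
    - [1,0,0,0.0005,0,0,0]
    - [1,0,0,0,0,0,0]
    - [1,0,0,0,0,0,0]
    - [1,0,0,0,0,0,0]
    - [1,0,0,0,0,0,0]
    - [1,0,0,0,0,0,0]
    - [1,0,0,0,0,0,0]

```text
time_s: 33.2
eef_pos: [516.1, 169.8, 63.6]
ee_rot: [0.0, 0.663, 0.748, 0.0]
force: [-3.4, -0.2, 5.3]
grip_width: 0.002
grip_force: 2.1
```

```bash
python3 st.py
```

```text
33.2 F [-3.36 -0.19  5.34] M [-0.015  0.522 -0.012] gw 0.002 2.1
tip x y z tilt yaw [-3.569e+01 -3.000e-02  5.113e+01  4.000e-02  2.000e-02]
```

Call:
send_rows:
  targets:
    - [1,0,0,0.0004,0,0,0]
    - [1,0,0,0.0003,0,0,0]
    - [1,0,0,0.0003,0,0,0]
    - [1,0,0,0,0,0,0]
    - [1,0,0,0,0,0,0]
    - [1,0,0,0,0,0,0]
    - [1,0,0,0,0,0,0]
    - [1,0,0,0,0,0,0]
    - [1,0,0,0,0,0,0]
    - [1,0,0,0,0,0,0]

```text
time_s: 34.45
eef_pos: [516.2, 169.8, 63.5]
ee_rot: [0.001, 0.663, 0.748, 0.0]
force: [-6.5, -1.6, 13.8]
grip_width: 0.002
grip_force: 6.8
```

```bash
python3 st.py; python3 - <<'E'
from plan import *
S=ctrl.capture("scene");a=S["img"][110:240,280:390,::-1];cv2.imwrite("pics/s6.png",cv2.resize(a,None,fx=4.6,fy=4.6,interpolation=cv2.INTER_CUBIC))
E
```

```text
34.45 F [-6.51 -1.59 13.76] M [-0.198  1.152 -0.059] gw 0.002 6.8
tip x y z tilt yaw [-3.557e+01 -5.000e-02  5.106e+01  7.000e-02  3.000e-02]
```

View pics/s6.png

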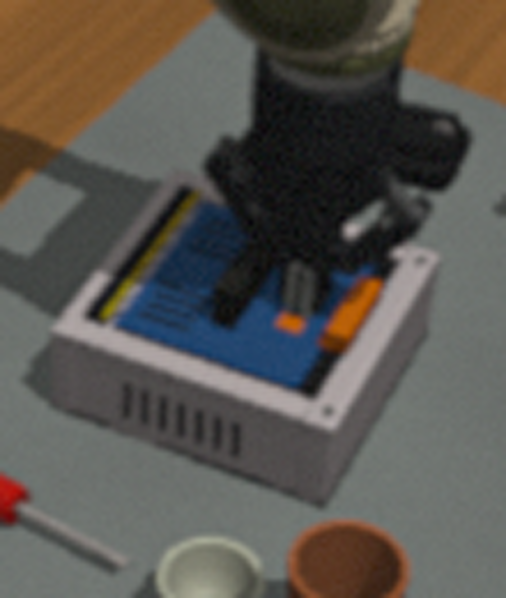

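The panel looks flat, with its edge below the latch top, and resistance is now stiff. I'll press a little more to be sure, then lift off.

Call:
send_rows:
  targets:
    - [1,0,0,0.0004,0,0,0]
    - [1,0,0,0.0004,0,0,0]
    - [1,0,0,0,0,0,0]
    - [1,0,0,0,0,0,0]
    - [1,0,0,0,0,0,0]
    - [1,0,0,0,0,0,0]
    - [1,0,0,0,0,0,0]
    - [1,0,0,0,0,0,0]
    - [1,0,0,0,0,0,0]
    - [1,0,0,0,0,0,0]

```text
time_s: 35.75
eef_pos: [516.3, 169.8, 63.5]
ee_rot: [0.001, 0.663, 0.748, 0.0]
force: [-10.4, -1.9, 21.3]
grip_width: 0.0
grip_force: 10.5
```

```bash
python3 st.py
```

```text
35.75 F [-10.36  -1.87  21.25] M [-0.313  1.671 -0.029] gw 0.0 10.5
tip x y z tilt yaw [-3.552e+01 -5.000e-02  5.097e+01  9.000e-02  4.000e-02]
```

Call:
send_rows:
  targets:
    - [1,0,0,-0.002,0,0,0]
    - [1,0,0,-0.005,0,0,0]
    - [1,0,0,-0.012,0,0,0]
    - [1,0,0,-0.025,0,0,0]
    - [1,0,0,-0.04,0,0,0]
    - [1,0,0,-0.04,0,0,0]
    - [1,0,-0.03,-0.03,0,0,0]
    - [1,0,-0.05,-0.01,0,0,0]
    - [1,0,-0.04,0,0,0,0]
    - [1,0,0,0,0,0,0]

```text
time_s: 37.0
eef_pos: [395.4, 155.5, 226.7]
ee_rot: [0.001, 0.663, 0.749, 0.001]
force: [0.3, 0.6, 0.2]
grip_width: 0.001
grip_force: 0.0
```

```bash
python3 st.py; python3 - <<'E'
from plan import *
S=ctrl.capture("scene");a=S["img"][135:225,280:390,::-1];cv2.imwrite("pics/s7.png",cv2.resize(a,None,fx=6.5,fy=6.5,interpolation=cv2.INTER_CUBIC))
blue=lambda h:(h[...,0]>95)&(h[...,0]<125)&(h[...,1]>140)&(h[...,2]>50)
hs=dense(seg(S,blue,(285,140,85,75))[0])
for n in("far_edge","panel","tongue","latch_nose"):print(n,[(d["score"],d["point"]) for d in ctrl.landmark_of(n,S)])
for tilt in(0,.03,.05,.09):
  for sh in (-1,0,1.5):
    c,s=np.cos(tilt),np.sin(tilt);f=lambda x,z:((x+68)*c-z*s-68+sh,(x+68)*s+z*c+54.7)
    P=[(f(x,z)[0],y,f(x,z)[1]) for x in(-55,55) for y in(-60,60) for z in(0,8)]
    r=np.array(hullres(S,CASE,P,hs))
    print(tilt,sh,"mean",r.mean().round(2),"sd",r.std().round(2), "far",proj(S,place(CASE,[(f(55,8)[0],0,f(55,8)[1])])).round(1))
E
```

```text
37.0 F [0.28 0.63 0.21] M [-0.075 -0.044  0.014] gw 0.001 0.0
tip x y z tilt yaw [-1.5721e+02  1.9000e-01  2.1410e+02  1.4000e-01  5.0000e-02]
area [306 155  56  39 915]
far_edge [(0.92, [94.9, 303.6]), (0.62, [355.0, 177.6]), (0.6, [207.1, 229.7])]
panel [(0.79, [335.0, 176.2]), (0.72, [108.5, 285.0])]
tongue [(0.86, [122.4, 260.8]), (0.68, [196.0, 274.1]), (0.6, [311.6, 167.3])]
latch_nose [(0.97, [351.6, 175.2]), (0.48, [311.1, 167.7])]
0 -1 mean 1.17 sd 0.72 far [[353.6 179.4]]
0 0 mean 1.17 sd 0.8 far [[354.  179.5]]
0 1.5 mean 1.17 sd 1.02 far [[354.6 179.7]]
0.03 -1 mean 1.1 sd 0.57 far [[353.7 178.3]]
0.03 0 mean 1.1 sd 0.58 far [[354.  178.4]]
0.03 1.5 mean 1.1 sd 0.76 far [[354.6 178.6]]
0.05 -1 mean 1.04 sd 0.68 far [[353.7 177.6]]
0.05 0 mean 1.04 sd 0.64 far [[354.  177.7]]
0.05 1.5 mean 1.04 sd 0.74 far [[354.6 177.9]]
0.09 -1 mean 0.88 sd 1.19 far [[353.6 176.1]]
0.09 0 mean 0.89 sd 1.1 far [[354.  176.2]]
0.09 1.5 mean 0.89 sd 1.05 far [[354.5 176.4]]
```

View pics/s7.png

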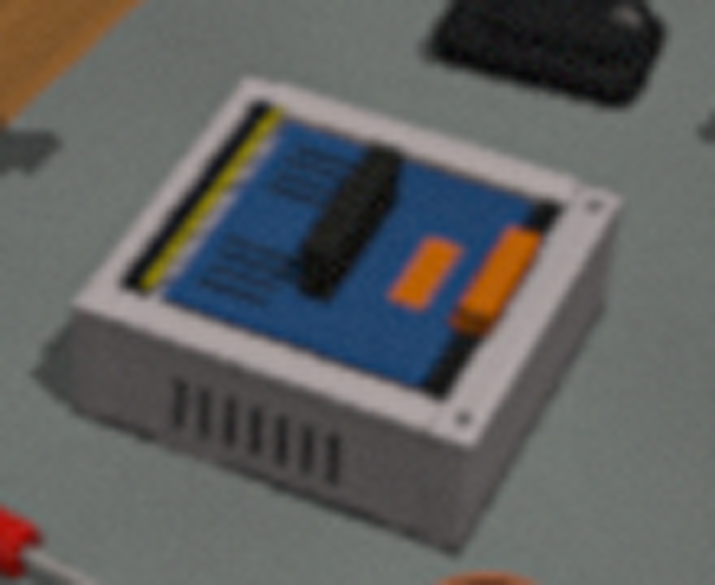

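```bash
python3 - <<'E'
from plan import *
S=ctrl.capture("scene");old=cv2.imread("pics/scene0.png")[:,:,::-1]
def org(im):
    h=cv2.cvtColor(np.ascontiguousarray(im),cv2.COLOR_RGB2HSV)[150:205,343:380].astype(int)
    w=((h[...,0]<20)&(h[...,1]>150))*h[...,2];n,L,s,c=cv2.connectedComponentsWithStats((w>0).astype(np.uint8))
    return s[1:].tolist(),c[1:].round(2).tolist()
print(org(old));print(org(S["img"]))
mid=cv2.imread("pics/s5.png")  # before pressing: compare at native scale
o=np.zeros_like(old);o[90:250,270:410]=cv2.resize(mid,(140,160),interpolation=cv2.INTER_AREA)[:,:,::-1];print("resting",org(o))
print(proj(S,place(CASE,[(51.5,0,66),(55.5,0,66),(56.5,0,77)])).round(1))
E
```

```text
([[6, 19, 14, 18, 118]], [[12.55, 27.64]])
([[7, 20, 13, 17, 98], [0, 22, 7, 10, 39]], [[13.09, 27.8], [2.44, 26.15]])
resting ([[0, 19, 7, 10, 40], [7, 20, 13, 17, 102]], [[2.42, 22.98], [13.35, 27.92]])
[[352.9 178.2]
 [354.3 178.7]
 [355.1 175.6]]
```

Call:
send_rows:
  targets:
    - [1,-0.03,-0.01,-0.02,0,0,0]
    - [1,-0.05,-0.01,-0.02,0,0,0]
    - [1,-0.05,0,-0.01,0,0,0]
    - [1,-0.05,0,0,0,0,0]
    - [1,-0.04,0,0,0,0,0]
    - [1,-0.02,0,0,0,0,0]
    - [1,0,0,0,0,0,0]
    - [1,0,0,0,0,0,0]
    - [1,0,0,0,0,0,0]
    - [1,0,0,0,0,0,0]

```text
time_s: 38.55
eef_pos: [405.9, -84.7, 275.9]
ee_rot: [0.001, 0.663, 0.749, 0.0]
force: [-0.1, -0.6, -0.5]
grip_width: -0.001
grip_force: 0.0
```

```bash
python3 - <<'E'
from plan import *
S=ctrl.capture("scene");T=ctrl.capture("top")
def wc(im,l,t,w,h):
    a=np.ascontiguousarray(im[t:t+h,l:l+w]).astype(float);g=np.clip(a[...,0]-a[...,2]-60,0,None)*(a[...,1]<.8*a[...,0])  # orange weight
    yy,xx=np.mgrid[t:t+h,l:l+w];return np.round([(g*xx).sum()/g.sum(),(g*yy).sum()/g.sum(),g.sum()/1000],2)
os=cv2.imread("pics/scene0.png")[:,:,::-1];ot=cv2.imread("pics/top0.png")[:,:,::-1]
for nm,o,P,b in(("scene",os,S,(347,166,20,24)),("top",ot,T,(204,166,28,14))):
    print(nm,wc(o,*b),wc(P["img"],*b))
print("mm/px: x+3mm moves",np.diff(proj(S,place(CASE,[(54,0,72),(57,0,72)])),axis=0),np.diff(proj(T,place(CASE,[(54,0,72),(57,0,72)])),axis=0))
for nm,P in(("S",S),("T",T)):
    for sh in(-1,0,1):
        print(nm,sh,"mark seated",proj(P,place(CASE,[(33+sh,0,62.8)])).round(2),"3mm up",proj(P,place(CASE,[(33+sh,0,65.3)])).round(2))
print("mark",wc(S["img"],335,160,15.__int__(),30),wc(T["img"],204,181,28,16))
a=T["img"][155:240,180:265,::-1];b=ot[155:240,180:265,::-1];cv2.imwrite("pics/t8.png",cv2.resize(np.hstack([b,a]),None,fx=4.6,fy=4.6,interpolation=cv2.INTER_CUBIC))
E
```

```text
File "<stdin>", line 13
    print("mark",wc(S["img"],335,160,15.__int__(),30),wc(T["img"],204,181,28,16))
                                       ^
SyntaxError: invalid decimal literal
```

```bash
python3 - <<'E'
from plan import *
S=ctrl.capture("scene");T=ctrl.capture("top")
def wc(im,l,t,w,h):
    a=np.ascontiguousarray(im[t:t+h,l:l+w]).astype(float);g=np.clip(a[...,0]-a[...,2]-60,0,None)*(a[...,1]<.8*a[...,0])
    yy,xx=np.mgrid[t:t+h,l:l+w];return np.round([(g*xx).sum()/g.sum(),(g*yy).sum()/g.sum(),g.sum()/1000],2)
os=cv2.imread("pics/scene0.png")[:,:,::-1];ot=cv2.imread("pics/top0.png")[:,:,::-1]
for nm,o,P,b in(("scene",os,S,(349,166,18,24)),("top",ot,T,(204,166,28,14))):
    print(nm,wc(o,*b),wc(P["img"],*b))
print("x+3mm moves",np.diff(proj(S,place(CASE,[(54,0,72),(57,0,72)])),axis=0),np.diff(proj(T,place(CASE,[(54,0,72),(57,0,72)])),axis=0))
for nm,P in(("S",S),("T",T)):
    print(nm,"mark seated",proj(P,place(CASE,[(33,0,62.8)])).round(2),"2.5 up",proj(P,place(CASE,[(33,0,65.3)])).round(2))
print("mark",wc(S["img"],335,160,14,30),wc(T["img"],204,181,28,16))
a=T["img"][155:240,180:265,::-1];b=ot[155:240,180:265,::-1];cv2.imwrite("pics/t8.png",cv2.resize(np.hstack([b,a]),None,fx=4.6,fy=4.6,interpolation=cv2.INTER_CUBIC))
E
```

```text
scene [356.35 176.82   8.69] [356.43 176.9    8.  ]
top [218.79 173.18   9.75] [218.81 173.11   9.09]
x+3mm moves [[1.09476627 0.37041926]] [[-0.12399231 -1.11433064]]
S mark seated [[346.08 176.81]] 2.5 up [[346.16 176.1 ]]
T mark seated [[220.52 184.5 ]] 2.5 up [[220.39 184.39]]
mark [344.84 176.62   4.36] [220.85 184.83   5.75]
```

View pics/t8.png

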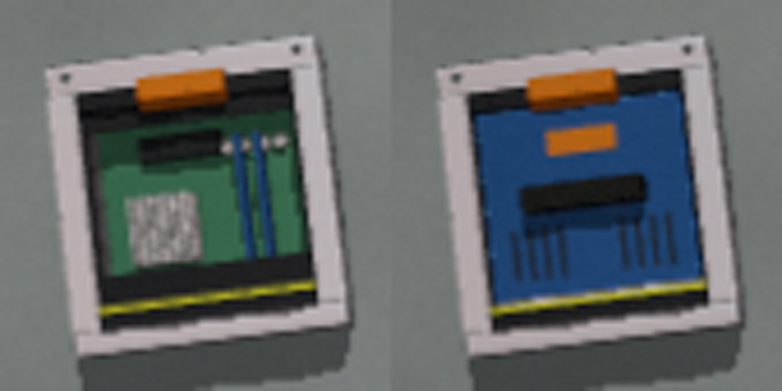

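In the top view the latch is back at its shut position (it moved less than 0.1 px against the picture before), overhanging the blue edge. The tongue is under the lip and the orange mark sits at seated height. The gripper is well clear, so I'm handing in.

```bash
python3 -c "
from rig import ctrl
print(ctrl.finish_job())"
```

```text
the job is handed in; nothing more can be done
None
```

The blue panel is closed: its tongue is under the yellow-lined lip, it lies flat, and pictures before and after show the latch shut over its far edge. The other things were left alone, and the job was handed in at about 39 s.

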